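Crack the lid of the drained descaling well and hold it ajar

ROBOT

A 7-joint arm with a two-finger parallel gripper is mounted at the origin on the work surface. World frame = base frame: x ahead of the robot, y to its left, z up, the work surface at z = 0. Lengths are in m, angles in degrees, forces in N, time in s.
With the tool pointing down it reaches from about 0.425 to 1.025 m from the base axis. Payload 3.6 kg.
Tool frame: the origin (TCP) lies midway between the tips of the shut fingers; the grasp point (between the pads) lies r.hold_point_z behind it (r.hold_point_z is the distance from the TCP to the grasp point, in m); z points along the fingers, y is the line along which they close (so a half turn about z gives the same grasp; the last joint's range is limited). The gripper opens to 85 mm and grips with 20 to 120 N. Pads are 22 mm wide; open, the fingers measure 114 mm over their backs; the gripper's body (76 mm by 85 mm) begins 54 mm behind the grasp point. The pads swing forward as they close: fully open they stand 13 mm farther back than shut.
Start: joints at [64.544, 33.873, 2.773, 92.16, -1.908, 54.013, -1.931], TCP at [0.249, -0.681, 0.205] pointing down, gripper open.
Joint ranges: [-153.93, 153.93], [-27.13, 128.08], [-72.61, 78.16], [10.71, 143.7], [-87.88, 267.88], [4.46, 118.87], [-176.78, 176.78]. Speed limits (degrees/s): [147.25, 147.25, 180, 180, 180, 180, 180].

INTERFACE

Orientations are given as [roll, pitch, yaw] about the fixed x, y, z axes, in that order (R = Rz(yaw) Ry(pitch) Rx(roll)).
In Python, from plant import r gives the robot as it stands.
- The arm moves only by the shell command python3 -m handwheel 'ROWS'. ROWS is JSON, a list of rows, each a list of 3 entries, a list of its own where there are three numbers: the shift along the tool's x, y, z in m, then the turn about the tool's z in units of 6 degrees (1.0 is 6 degrees), then the opening, from 0 (shut) to 1 (fully open). In form: [[[x, y, z], spin, hand], ...]. A call has 1 to 20 rows; each row is the pose to reach, as a shift and turn from the pose commanded when the call began, along the tool's axes at that moment; what a row does not reach only later rows make up. A row lasts 1/8 s, in which the tool goes at most 62.5 mm and 10.7 degrees, less where a joint would pass 70% of its speed; a pose out of reach is approached as far as the arm can. A call with a gripper value outside its range is refused whole. The fingers move at their own pace and stop on an object; the grip force is fixed at half the most. Time passes only in rows, so rows that repeat a pose let the fingers close. It gives the time, the measured TCP pose, the force, the opening and the grip force at its end, in the units of the state.
- r.sense(): the state, without advancing time (a new reading comes with each control period).
- r.get_image(name): name is "scene" or "top" or "wrist"; returns a dict with "color" (480x640x3 uint8, red, green, blue), "vfov" (degrees; the focal length in pixels is half the picture's height over the tangent of half this angle, whatever the lens; pixels are square), "cx", "cy" (the principal point, pixels), "R" (3x3) and "t" (3): a world point X has camera coordinates R X + t. Camera axes: x right, y down, z forward; pixel columns grow to the right and rows downward; lengths in m; the calibration is good to about 2 mm. The wrist camera is an equidistant fisheye: a pixel r from the principal point sees the ray r / f radians off the axis. A picture is of the moment at which its call begins. There is no depth.
- r.close_job(): hands the job in; it is judged then, once.
Trained networks look in a picture, given as the dict that the camera call returned (one of the last four; its "shot" number tells which), for a name from the list of things; names that differ only in an ending like _2 or _b are one class to them, and where a whole thing is asked for, a point or a joint stands for the part that bears it (a point fixed in the world has none). Each returns a list of dicts, best first, with "confidence" (0 to 1); they miss things now and then, are a little off and sometimes report something else, mostly with a low value. They report only what shows in the picture. A call takes as long as a camera call.
- r.masks_of(picture, name): "pixels" (480x640 bool, what is visible of it) and "uv" ([column, row] in pixels, amid what is visible of it).
The state is a dict: "time_s": time; "joint_pos": joint angles; "qvel": joint speeds; "joint_efforts": joint torques, N m; "tcp_pos": TCP position; "tcp_rot": TCP orientation; "ft_force": force on the tool from outside, world axes, zero at the start; "ft_torque": the same for the moment, N m; "finger_gap": finger opening in m; "grip_force": force on a finger pad.
Only numpy, scipy, OpenCV 4.12 (cv2) and the standard library are available. Lean on these libraries where they do the work, as an engineer would, in place of code of your own. Each camera call takes 0.05 s, during which the arm holds its last target. There are 200 camera calls.

TASK

One well of the twin descaling bath has been drained: its drain cock at the back stands open, with the lever in line with the spout, while the other well's lever lies across the pipe. Pull that well's lid straight up out of its sticky lip seal without letting it fly up, and finish still holding it level and steady over its well, about 3 cm above its seat, so that the vapour can clear. Keep the full well's lid sealed, do not turn the cocks, and do not disturb the tools and things lying about.

Things in the scene. Friction and masses are not known exactly. Their poses are not given: they have to be found in the camera images.
- bath: stainless twin-well bath fixed on the bench, 300 mm deep (x), 560 wide (y), deck 200 high; origin under its centre on the table, x points away from the robot (the drain side), y to the robot's left, z up. Left well at y +135 mm, right well at y -135; lid tops at z 208, a 62 mm deck strip between them; a gutter 30 mm high along the back out to x 277
- handle_left (a point): middle of the left lid's black bow handle: a flat-sided bar along the bath's y axis, 12 mm thick (x), 16 mm tall, 98 mm clear between its posts, centre 40 mm above the lid's top face and 44 mm above the lid's origin, over the lid's middle; at bath (0, 135, 248) mm when seated; turns with the lid
- handle_right (a point): middle of the right lid's black bow handle: a flat-sided bar along the bath's y axis, 12 mm thick (x), 16 mm tall, 98 mm clear between its posts, centre 40 mm above the lid's top face and 44 mm above the lid's origin, over the lid's middle; at bath (0, -135, 248) mm when seated; turns with the lid
- lid_left: left lid, lift-off: steel plate 240 (x) x 208 (y) x 4 mm with a plug 9 mm deep under it, 0.35 to 0.6 kg; origin at the middle of the plate's underside, at bath (0, 135, 204) mm when seated, axes parallel to the bath's. Rubber lips grip the plug: lifting straight up takes a peak of 12 to 22 N at the handle, until the plug pops out of the lips at 5 mm of rise; then only the lid's weight is left
- lid_right: right lid, lift-off: steel plate 240 (x) x 208 (y) x 4 mm with a plug 9 mm deep under it, 0.35 to 0.6 kg; origin at the middle of the plate's underside, at bath (0, -135, 204) mm when seated, axes parallel to the bath's. Rubber lips grip the plug: lifting straight up takes a peak of 12 to 22 N at the handle, until the plug pops out of the lips at 5 mm of rise; then only the lid's weight is left
- cock_1: brass drain cock 1 (ball valve) behind one of the wells: the well at the same bath y, which varies. Its spout points along the bath's +x, away from the robot, over the gutter. Origin on the table under its spindle, at bath (207, +-135, 0) mm; axes parallel to the bath's
- lever_1 (a joint): lever of cock 1, a flat bar 85 mm long with a black grip, 96 mm above the table: near 0 = across the pipe, towards bath +y (shut, well full); near 1.57 = in line with the spout, pointing away from the bath (open, well drained)
- cock_2: brass drain cock 2 (ball valve) behind one of the wells: the well at the same bath y, which varies. Its spout points along the bath's +x, away from the robot, over the gutter. Origin on the table under its spindle, at bath (207, +-135, 0) mm; axes parallel to the bath's
- lever_2 (a joint): lever of cock 2, a flat bar 85 mm long with a black grip, 96 mm above the table: near 0 = across the pipe, towards bath +y (shut, well full); near 1.57 = in line with the spout, pointing away from the bath (open, well drained)
- fitting: brass threaded fitting, hexagon 32 mm across corners, 36 mm tall, standing on the deck strip between the lids; origin under its centre
- brush: cleaning brush 150 mm long and 20 mm thick, wooden handle, lying along the deck strip between the lids; origin under its middle
- portafilter: coffee portafilter: steel bowl 70 mm across and 30 mm tall with a black handle out to 180 mm; origin under the bowl's centre
- spanner: dark steel spanner 200 mm long, lying on the bench; origin under its middle
- descaler: white plastic bottle, 70 mm across, 170 mm tall; origin under its centre
- beaker: steel beaker 84 mm across, 100 mm tall; origin under its centre
- screwdriver: screwdriver 210 mm long, black handle; origin under its middle
- grease: small jar 54 mm across, 45 mm tall; origin under its centre

How it is judged (in metres and radians):
On the way:
1. the drained well's lid is pulled free of its seal by the fingers (((((y of cock_1 in the frame of bath above 0 m and value of joint lever_1 above 0.8 rad) or (y of cock_2 in the frame of bath above 0 m and value of joint lever_2 above 0.8 rad)) and z of lid_left in the frame of bath above 0.214 m and contact force between the fingers and lid_left above 1 N) or (((y of cock_1 in the frame of bath below 0 m and value of joint lever_1 above 0.8 rad) or (y of cock_2 in the frame of bath below 0 m and value of joint lever_2 above 0.8 rad)) and z of lid_right in the frame of bath above 0.214 m and contact force between the fingers and lid_right above 1 N))), for 0.1 s.
At the end, for the whole second after the job is handed in: the drained well's lid hangs in the fingers (over 1 N), touching nothing of the bath, 18 to 48 mm above its seat, level within 0.2 rad, within 30 mm of its place over the well, under 20 mm/s; the other lid sits shut (3 mm in height, 10 mm sideways), the robot off it (((((y of cock_1 in the frame of bath above 0 m and value of joint lever_1 above 0.8 rad) or (y of cock_2 in the frame of bath above 0 m and value of joint lever_2 above 0.8 rad)) and (x of lid_left in the frame of bath between -0.03 and 0.03 m and y of lid_left in the frame of bath between 0.105 and 0.165 m) and z of lid_left in the frame of bath between 0.222 and 0.252 m and angle between lid_left's own z axis and vertical below 0.2 rad and linear speed of lid_left below 0.02 m/s and contact force between the fingers and lid_left above 1 N and contact force between lid_left and bath below 0.3 N and (x of lid_right in the frame of bath between -0.01 and 0.01 m and y of lid_right in the frame of bath between -0.145 and -0.125 m) and z of lid_right in the frame of bath below 0.207 m and contact force between the arm and lid_right below 0.3 N) or (((y of cock_1 in the frame of bath below 0 m and value of joint lever_1 above 0.8 rad) or (y of cock_2 in the frame of bath below 0 m and value of joint lever_2 above 0.8 rad)) and (x of lid_right in the frame of bath between -0.03 and 0.03 m and y of lid_right in the frame of bath between -0.165 and -0.105 m) and z of lid_right in the frame of bath between 0.222 and 0.252 m and angle between lid_right's own z axis and vertical below 0.2 rad and linear speed of lid_right below 0.02 m/s and contact force between the fingers and lid_right above 1 N and contact force between lid_right and bath below 0.3 N and (x of lid_left in the frame of bath between -0.01 and 0.01 m and y of lid_left in the frame of bath between 0.125 and 0.145 m) and z of lid_left in the frame of bath below 0.207 m and contact force between the arm and lid_left below 0.3 N))); the arm keeps its last pose, push and grip.
It fails at once if the lid of the full well is lifted ((not ((y of cock_1 in the frame of bath above 0 m and value of joint lever_1 above 0.8 rad) or (y of cock_2 in the frame of bath above 0 m and value of joint lever_2 above 0.8 rad)) and z of lid_left in the frame of bath above 0.212 m) or (not ((y of cock_1 in the frame of bath below 0 m and value of joint lever_1 above 0.8 rad) or (y of cock_2 in the frame of bath below 0 m and value of joint lever_2 above 0.8 rad)) and z of lid_right in the frame of bath above 0.212 m)).
It fails at once if a lid flies up (more than 10 cm above its seat) (z of any of lid_left, lid_right in the frame of bath above 0.304 m).
It fails at once if a cock is turned (value of joint lever_1 between 0.35 and 1.22 rad or value of joint lever_2 between 0.35 and 1.22 rad).
It fails at once if a bystander is moved more than 3 cm (distance of any of fitting, brush, portafilter, spanner, descaler, beaker, screwdriver, grease from where it was at the start of the episode above 0.03 m).
It also fails if it takes over 32 s, if anything falls off the work surface, if the arm or the gripper's body presses on something with over 40 N, if the wrist force passes 120 N, or if a joint passes its speed limit or range.

## Working session

There is one attempt and no reset: what is moved stays moved. The work goes in short steps, Python scripts to look and compute and a shell command to move; the robot and the scene stay as the last step left them, time stands still between calls to the robot, and variables do not carry over. Pictures are saved under pics/ and viewed, at most 10 in all, crops included, and the job is handed in when it is done.

```bash
mkdir -p pics; ls
python3 - <<'E'
from plant import r
import cv2, numpy as np
s=r.sense(); print(s['time_s'],s['tcp_pos'],s['tcp_rot'],s['ft_force'],s['finger_gap'],r.hold_point_z)
for n in ("scene","top"):
    p=r.get_image(n); cv2.imwrite(f"pics/{n}0.png",p["color"][:,:,::-1])
    print(n,p['vfov'],p['cx'],p['cy'],np.round(p['R'],3).tolist(),p['t'])
    for k in ("handle_left","handle_right","lid_left","lid_right","cock_1","lever_1","fitting","bath","brush"):
        print(k,[(np.round(m['uv']).tolist(),round(m['confidence'],2),int(m['pixels'].sum())) for m in r.masks_of(p,k)][:3])
E
```

```text
pics
0.0 [ 0.24884884 -0.68000445  0.20415036] [-1.79872607e+02  5.49788971e-03  2.01033962e+01] [-0.58992952 -0.57749651 -0.63662029] 0.08541358300715982 0.0187
scene 48.74386612109456 318.24121979120645 238.67858806535537 [[-0.164, 0.986, -0.018], [0.791, 0.121, -0.6], [-0.59, -0.113, -0.8]] [ 0.09902273 -0.36589617  1.8616813 ]
handle_left [([346.0, 220.0], 0.79, 5797), ([503.0, 259.0], 0.67, 359), ([505.0, 223.0], 0.32, 1065)]
handle_right [([251.0, 193.0], 0.79, 5245)]
lid_left [([345.0, 223.0], 0.57, 5961), ([217.0, 288.0], 0.18, 226)]
lid_right [([248.0, 194.0], 0.9, 5305)]
cock_1 [([320.0, 312.0], 0.95, 596), ([224.0, 280.0], 0.83, 516), ([285.0, 224.0], 0.62, 613)]
lever_1 [([332.0, 313.0], 0.75, 242), ([217.0, 287.0], 0.67, 206)]
fitting []
bath [([289.0, 275.0], 0.94, 21546), ([505.0, 217.0], 0.37, 1018)]
brush [([286.0, 221.0], 0.81, 646), ([329.0, 312.0], 0.42, 243)]
top 46.57689305808424 325.0970044245018 242.63138525161935 [[-0.013, -1.0, 0.014], [-0.989, 0.011, -0.15], [0.15, -0.016, -0.989]] [-0.00544878  0.57903861  1.5210317 ]
handle_left [([296.0, 249.0], 0.65, 7733)]
handle_right [([405.0, 267.0], 0.81, 7958)]
lid_left [([296.0, 249.0], 0.78, 7993)]
lid_right [([402.0, 269.0], 0.97, 7976)]
cock_1 [([312.0, 177.0], 0.82, 450), ([408.0, 189.0], 0.63, 372)]
lever_1 [([403.0, 271.0], 0.7, 7928), ([410.0, 184.0], 0.64, 194), ([300.0, 174.0], 0.6, 209)]
fitting [([337.0, 293.0], 0.61, 118)]
bath [([348.0, 224.0], 0.83, 15072)]
brush [([354.0, 232.0], 0.74, 742), ([298.0, 174.0], 0.56, 188), ([310.0, 176.0], 0.24, 512)]
```

Run:
```python
import cv2
a=cv2.imread("pics/scene0.png")[130:350,150:420]; cv2.imwrite("pics/s1.png",cv2.resize(a,(735,600),interpolation=cv2.INTER_CUBIC))
a=cv2.imread("pics/top0.png")[140:365,210:510]; cv2.imwrite("pics/t1.png",cv2.resize(a,(800,600),interpolation=cv2.INTER_CUBIC))
```

```text
(no output)
```

View pics/s1.png

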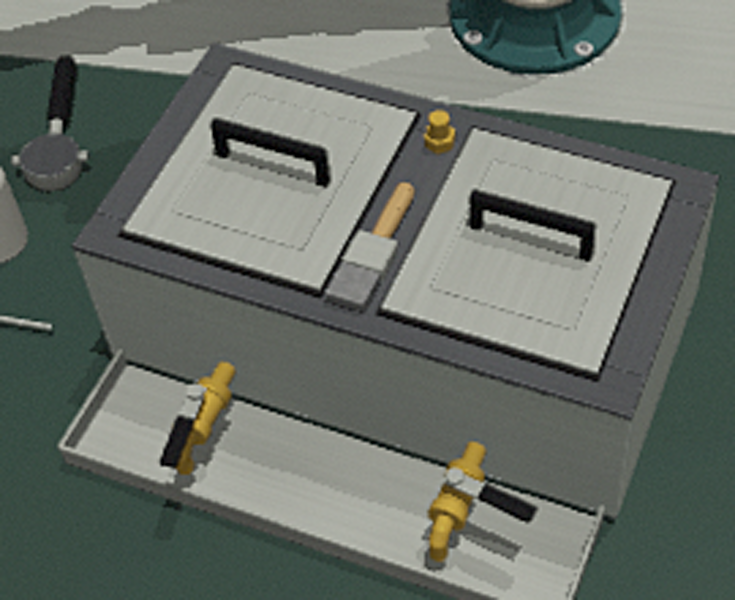

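View pics/t1.png

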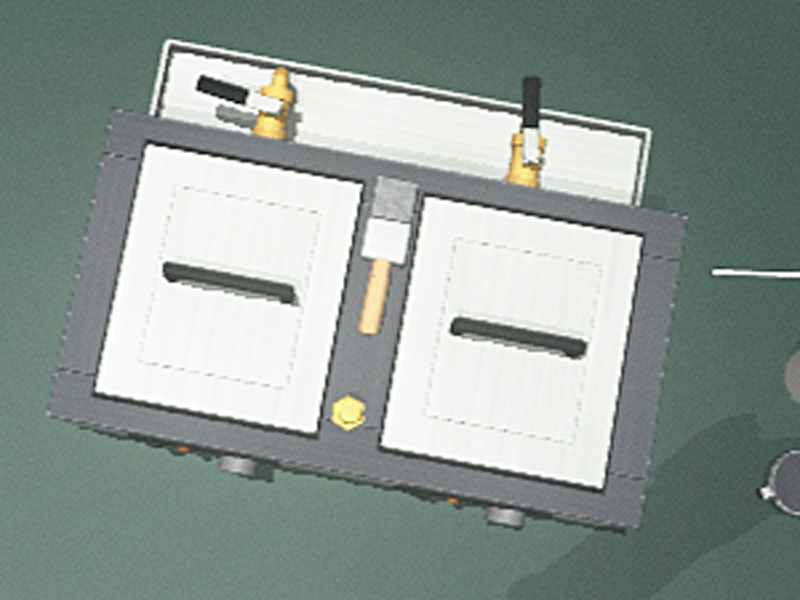

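The top view shows the right well's cock in line with its spout (crop ~530,120) and the left lever across the pipe (crop ~230,90). The scene view shows the same thing, so the right lid is the one to lift. The fitting and brush stand on the strip between the lids. Next I measure the right lid.

```bash
cat > h.py <<'E'
import cv2, numpy as np
from plant import r
def ray(p,uv,z):
    f=240/np.tan(np.radians(p['vfov']/2)); R=np.array(p['R']);t=np.array(p['t'])
    d=R.T@np.array([(uv[0]-p['cx'])/f,(uv[1]-p['cy'])/f,1]); c=-R.T@t
    return c+d*(z-c[2])/d[2]
E
python3 - <<'E'
from h import *
for n in ("top","scene"):
    p=r.get_image(n); g=p['color'].max(2)
    for k in ("lid_left","lid_right"):
        m=r.masks_of(p,k)[0]['pixels'].astype(np.uint8)
        c=max(cv2.findContours(m,0,1)[0],key=cv2.contourArea)
        q=cv2.approxPolyDP(cv2.convexHull(c),8,True)[:,0]
        W=np.array([ray(p,ray_uv,.208)[:2] for ray_uv in c[:,0]])
        (ctr,sz,a)=cv2.minAreaRect((W*1000).astype(np.float32))
        print(n,k,'rect mm',np.round(ctr,1),np.round(sz,1),round(a,2),len(q))
        d=((g<70)&(cv2.erode(cv2.morphologyEx(m,cv2.MORPH_CLOSE,np.ones((9,9))),np.ones((7,7)))>0)).astype(np.uint8)
        N,L,S,C=cv2.connectedComponentsWithStats(d); i=1+S[1:,4].argmax()
        H=np.array([ray(p,(x,y),.252)[:2] for y,x in np.argwhere(L==i)])*1000
        (ctr,sz,a)=cv2.minAreaRect(H.astype(np.float32)); print('  handle',np.round(ctr,1),np.round(sz,1),round(a,2),S[i,4])
s=r.sense();print(s['tcp_pos'],s['tcp_rot'],s['time_s'])
E
```

```text
top lid_left rect mm [543.7  63.1] [208.9 240.2] 78.74 4
  handle [547.4 117.6] [13.7  3.4] 52.38 8
top lid_right rect mm [ 490.4 -201.7] [208.9 241.1] 78.33 4
  handle [ 473.  -248.4] [17.   4.8] 89.31 15
scene lid_left rect mm [418.6 -45.7] [48.9 24.7] 9.59 2Traceback (most recent call last):
  File "<stdin>", line 12, in <module>
ValueError: attempt to get argmax of an empty sequence
```

Top-view rectangles match the plate size (209×240) and the lid centres are 270 mm apart. The right handle is at (0.490, -0.202) and the bath yaw is about -11.4°. I go up first, then across and turn -58.5°.

```bash
python3 -m handwheel '[[[0,0,-0.06],0,1],[[0,0,-0.12],0,1],[[0.04,-0.037,-0.12],-1,1],[[0.08,-0.074,-0.12],-2,1],[[0.12,-0.112,-0.12],-3,1],[[0.16,-0.149,-0.12],-4,1],[[0.2,-0.186,-0.12],-5,1],[[0.24,-0.224,-0.12],-6,1],[[0.28,-0.262,-0.12],-7,1],[[0.32,-0.3,-0.12],-8,1],[[0.36,-0.337,-0.12],-9,1],[[0.391,-0.366,-0.12],-9.75,1],[[0.391,-0.366,-0.12],-9.75,1],[[0.391,-0.366,-0.12],-9.75,1],[[0.391,-0.366,-0.12],-9.75,1]]'
python3 - <<'E'
from h import *
s=r.sense();print(s['time_s'],s['tcp_pos'],s['tcp_rot'],s['ft_force'])
p=r.get_image("wrist"); cv2.imwrite("pics/w1.png",p["color"][:,:,::-1])
q=r.get_image("scene"); a=q["color"].copy()
f=240/np.tan(np.radians(q['vfov']/2))
y=np.radians(-11.4);ux=np.array([np.cos(y),np.sin(y),0]);uy=np.array([-np.sin(y),np.cos(y),0])
h=np.array([.4904,-.2017,.248])
for d in(-.055,0,.055):
    X=np.array(q['R'])@(h+d*uy)+q['t']; print(X[:2]/X[2]*f+[q['cx'],q['cy']])
    u=X[:2]/X[2]*f+[q['cx'],q['cy']]; cv2.circle(a,tuple(int(round(v)) for v in u),1,(255,0,0),-1)
# same in wrist fisheye
f=240/np.tan(np.radians(p['vfov']/2)); b=p['color'].copy()
for d in(-.055,0,.055):
    X=np.array(p['R'])@(h+d*uy+[0,0,.008])+p['t']; n=np.hypot(*X[:2]); u=X[:2]/n*np.arctan2(n,X[2])*f+[p['cx'],p['cy']]
    cv2.circle(b,tuple(int(round(v)) for v in u),2,(255,0,0),-1); print('w',u)
cv2.imwrite("pics/w2.png",b[:,:,::-1])
cv2.imwrite("pics/s2.png",cv2.resize(a[130:350,150:420,::-1],(735,600),interpolation=cv2.INTER_NEAREST))
E
```

```text
time_s: 3.12
tcp_pos: [0.4898, -0.2046, 0.3252]
tcp_rot: [-180.0, 0.0, 78.4]
ft_force: [-1.1, 0.5, -0.3]
finger_gap: 0.0853
grip_force: 0.0
3.125 [ 0.48975315 -0.20455571  0.32519315] [-1.79977691e+02  4.19362935e-02  7.84070742e+01] [-1.08450834  0.46918296 -0.3432279 ]
[229.43675384 176.08127822]
[248.13328833 181.24843073]
[267.16721852 186.50882912]
w [320.2522167  309.37643281]
w [319.95029465 235.95321639]
w [319.59855872 153.05134557]
```

View pics/w2.png

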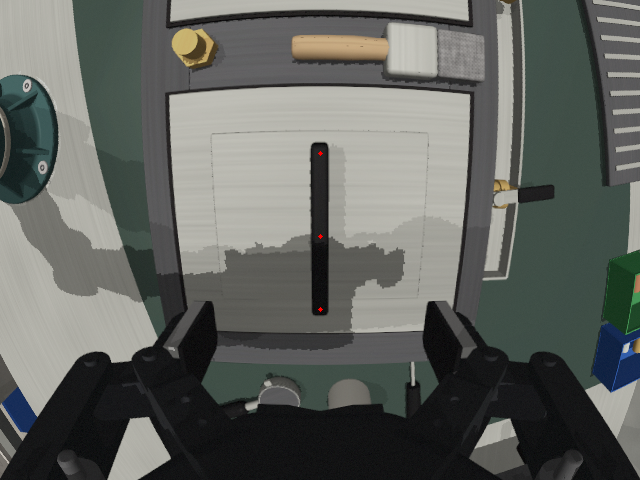

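View pics/s2.png

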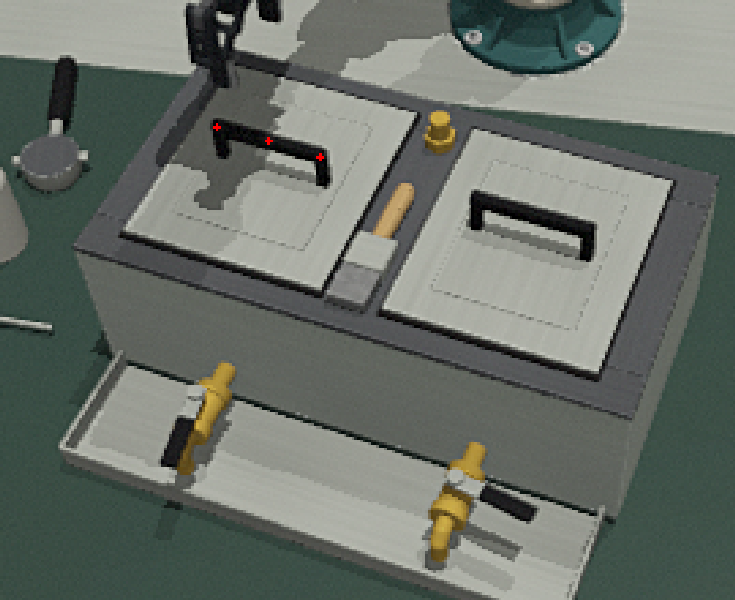

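The projected points lie on the handle in both views, and the yaw matches. I move 3 mm along the bar, go down 96 mm and close.

```bash
python3 -m handwheel '[[[0.003,0,0.025],0,1],[[0.003,0,0.05],0,1],[[0.003,0,0.075],0,1],[[0.003,0,0.096],0,1],[[0.003,0,0.096],0,1],[[0.003,0,0.096],0,0],[[0.003,0,0.096],0,0],[[0.003,0,0.096],0,0],[[0.003,0,0.096],0,0],[[0.003,0,0.096],0,0],[[0.003,0,0.096],0,0],[[0.003,0,0.096],0,0],[[0.003,0,0.096],0,0]]'
```

```text
time_s: 4.85
tcp_pos: [0.4923, -0.2001, 0.2301]
tcp_rot: [179.9, 0.0, 78.6]
ft_force: [0.8, -0.6, 5.0]
finger_gap: 0.0003
grip_force: 2.8
```

The gap reads 0, so the fingers missed the bar. I look again.

Run:
```python
from h import *
s=r.sense();print(s['finger_gap'],s['grip_force'],s['ft_force'],s['tcp_pos'])
p=r.get_image("wrist");q=r.get_image("scene")
a=cv2.resize(q["color"][60:240,150:350],(400,360),interpolation=cv2.INTER_CUBIC)
o=np.zeros((480,800,3),np.uint8);o[:360,:400]=a;o[:,400:]=p['color'][:,120:520];cv2.imwrite("pics/c3.png",o[:,:,::-1])
```

```text
0.0002656375776153186 2.776864803272474 [ 0.7811322  -0.5829831   4.96742392] [ 0.49234953 -0.20006344  0.23012375]
```

View pics/c3.png

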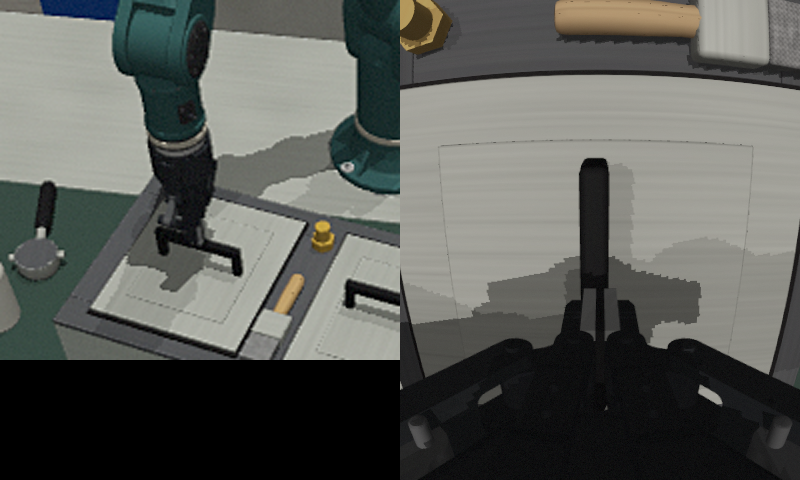

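Run:
```python
from h import *
s=r.sense();T=np.array(s['tcp_pos'])
p=r.get_image("wrist");q=r.get_image("scene")
y=np.radians(-11.4);ux=np.array([np.cos(y),np.sin(y),0]);uy=np.array([-np.sin(y),np.cos(y),0])
h=np.array([.4904,-.2017,.248])
def pr(p,X,fish):
    f=240/np.tan(np.radians(p['vfov']/2)); X=np.array(p['R'])@X+p['t']; n=np.hypot(*X[:2])
    return X[:2]/n*(np.arctan2(n,X[2]) if fish else n/X[2])*f+[p['cx'],p['cy']]
print('cam',-np.array(p['R']).T@p['t'])
P={'tcp':T,'hold':T+[0,0,.0187],'bar0':h-.055*uy+[0,0,.008],'barmid':h+[0,0,.008],'bar1':h+.055*uy+[0,0,.008]}
for k,X in P.items(): print(k,X.round(4),'wrist',pr(p,X,1).round(1),'scene',pr(q,X,0).round(1))
a=cv2.resize(q["color"][150:220,205:285],(640,560),interpolation=cv2.INTER_CUBIC)
for (k,X),c in zip(P.items(),[(255,0,0),(0,255,0),(0,0,255),(0,0,255),(0,0,255)]):
    u=(pr(q,X,0)-[205,150])*8+4; cv2.circle(a,tuple(int(v) for v in u),3,c,-1)
cv2.imwrite("pics/s4.png",a[:,:,::-1])
```

```text
cam [ 0.50628011 -0.12866632  0.39905486]
tcp [ 0.4924 -0.2001  0.2301] wrist [319.8 281.1] scene [249.4 186.5]
hold [ 0.4924 -0.2001  0.2488] wrist [319.9 297.6] scene [248.5 181.6]
bar0 [ 0.4795 -0.2556  0.256 ] wrist [316.9 403.8] scene [229. 174.]
barmid [ 0.4904 -0.2017  0.256 ] wrist [316.3 308.9] scene [247.8 179.2]
bar1 [ 0.5013 -0.1478  0.256 ] wrist [315.8 180.9] scene [266.9 184.4]
```

View pics/s4.png

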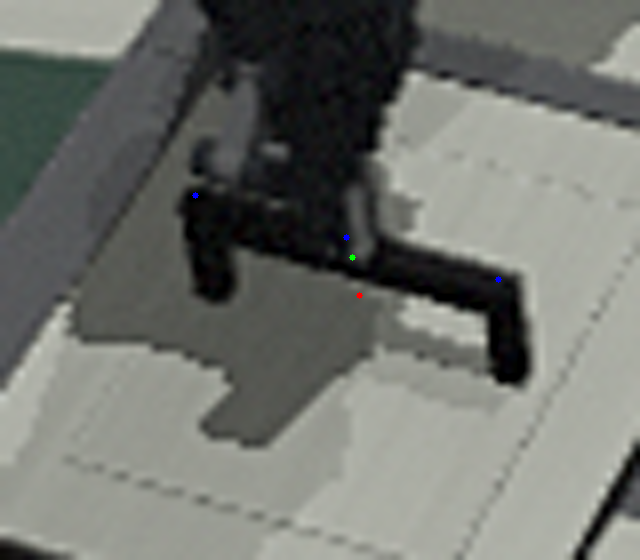

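The fingertips closed on top of the bar: in the scene crop the tip ends at about (360,262), in the wrist view the pads cover the bar. So the tips sit about 2 cm higher than the TCP reading implies. I open and check before going deeper.

```bash
python3 -m handwheel '[[[0,0,0],0,1],[[0,0,0],0,1],[[0,0,0],0,1],[[0,0,0],0,1],[[0,0,0],0,1],[[0,0,0],0,1]]'
python3 - <<'E'
from h import *
p=r.get_image("wrist");q=r.get_image("scene")
a=cv2.resize(q["color"][140:220,195:295],(400,320),interpolation=cv2.INTER_CUBIC)
o=np.zeros((480,800,3),np.uint8);o[:320,:400]=a;o[:,400:]=p['color'][:,120:520];cv2.imwrite("pics/c5.png",o[:,:,::-1])
s=r.sense();print(s['tcp_pos'],s['ft_force'],240/np.tan(np.radians(p['vfov']/2)))
E
```

```text
time_s: 5.8
tcp_pos: [0.491, -0.1998, 0.2292]
tcp_rot: [-180.0, -0.0, 78.6]
ft_force: [-0.8, -0.2, -0.9]
finger_gap: 0.0857
grip_force: 0.0
[ 0.49109795 -0.19980954  0.22927714] [ 0.56559946 -0.29632698  0.72115076] 371.64829954431775
```

View pics/c5.png

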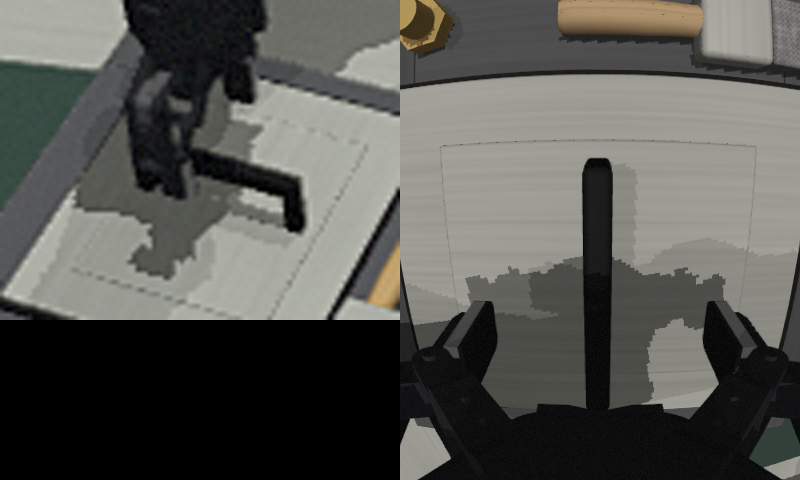

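Run:
```python
from h import *
s=r.sense();T=np.array(s['tcp_pos'])
p=r.get_image("wrist");q=r.get_image("scene")
def pr(p,X,fish):
    f=240/np.tan(np.radians(p['vfov']/2)); X=np.array(p['R'])@X+p['t']; n=np.hypot(*X[:2])
    return X[:2]/n*(np.arctan2(n,X[2]) if fish else n/X[2])*f+[p['cx'],p['cy']]
y=np.radians(-11.4);ux=np.array([np.cos(y),np.sin(y),0]);uy=np.array([-np.sin(y),np.cos(y),0])
print(np.round(p['R'],3).tolist())
for side in(-1,1):
  for b in(.011,-.011):
    for dz in(0,.013,.0317,.045):
      X=T+side*.0427*ux+b*uy+[0,0,dz]; print(side,b,dz,'wristcrop',(pr(p,X,1)-[-280,0]).round(),'scenecrop',((pr(q,X,0)-[195,140])*4).round())
a=p['color'][260:400,180:280]; cv2.imwrite("pics/w6.png",cv2.resize(cv2.convertScaleAbs(a,alpha=1.6,beta=20)[:,:,::-1],(430,600),interpolation=cv2.INTER_CUBIC))
```

```text
[[0.98, -0.199, -0.0], [-0.19, -0.938, 0.289], [-0.058, -0.284, -0.957]]
-1 0.011 0 wristcrop [513. 260.] scenecrop [260. 146.]
-1 0.011 0.013 wristcrop [507. 270.] scenecrop [258. 132.]
-1 0.011 0.0317 wristcrop [497. 286.] scenecrop [255. 112.]
-1 0.011 0.045 wristcrop [488. 300.] scenecrop [253.  98.]
-1 -0.011 0 wristcrop [517. 300.] scenecrop [231. 137.]
-1 -0.011 0.013 wristcrop [511. 312.] scenecrop [229. 124.]
-1 -0.011 0.0317 wristcrop [502. 332.] scenecrop [225. 104.]
-1 -0.011 0.045 wristcrop [495. 348.] scenecrop [223.  90.]
1 0.011 0 wristcrop [686. 260.] scenecrop [206. 235.]
1 0.011 0.013 wristcrop [693. 269.] scenecrop [203. 222.]
1 0.011 0.0317 wristcrop [703. 286.] scenecrop [200. 202.]
1 0.011 0.045 wristcrop [712. 300.] scenecrop [197. 188.]
1 -0.011 0 wristcrop [683. 300.] scenecrop [175. 226.]
1 -0.011 0.013 wristcrop [688. 312.] scenecrop [173. 213.]
1 -0.011 0.0317 wristcrop [697. 331.] scenecrop [169. 194.]
1 -0.011 0.045 wristcrop [705. 348.] scenecrop [166. 180.]
```

View pics/w6.png

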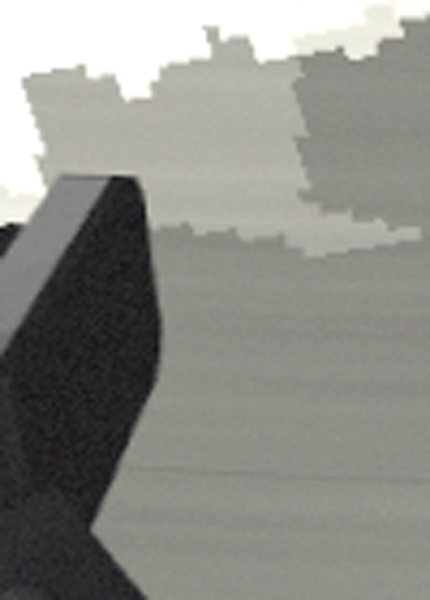

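The open tips appear at crop (492,301) and (497,340), which matches about 42 mm behind the TCP reading. Nominal is 13 mm, so the fingers really sit about 28 mm higher than reported. I go 25 mm deeper, still well clear of the lid plate, and close.

```bash
python3 -m handwheel '[[[0,0,0.012],0,1],[[0,0,0.025],0,1],[[0,0,0.025],0,1],[[0,0,0.025],0,0],[[0,0,0.025],0,0],[[0,0,0.025],0,0],[[0,0,0.025],0,0],[[0,0,0.025],0,0],[[0,0,0.025],0,0],[[0,0,0.025],0,0]]'
```

```text
time_s: 7.25
tcp_pos: [0.4899, -0.1997, 0.2046]
tcp_rot: [-179.9, 0.0, 78.6]
ft_force: [-3.4, 1.2, 4.5]
finger_gap: 0.0109
grip_force: 61.6
```

Gripped: gap 11 mm, 62 N. I pull slowly.

```bash
python3 -m handwheel '[[[0,0,-0.001],0,0],[[0,0,-0.002],0,0],[[0,0,-0.003],0,0],[[0,0,-0.004],0,0],[[0,0,-0.005],0,0],[[0,0,-0.006],0,0],[[0,0,-0.007],0,0],[[0,0,-0.008],0,0],[[0,0,-0.009],0,0],[[0,0,-0.01],0,0]]'
```

```text
time_s: 8.5
tcp_pos: [0.4917, -0.2001, 0.2151]
tcp_rot: [179.9, 0.0, 78.6]
ft_force: [0.3, 1.1, -5.5]
finger_gap: 0.0106
grip_force: 60.5
```

Popped free; only the lid's weight (about 5 N) remains. I raise another 20 mm and settle.

```bash
python3 -m handwheel '[[[0,0,-0.003],0,0],[[0,0,-0.006],0,0],[[0,0,-0.009],0,0],[[0,0,-0.012],0,0],[[0,0,-0.015],0,0],[[0,0,-0.018],0,0],[[0,0,-0.02],0,0],[[0,0,-0.02],0,0],[[0,0,-0.02],0,0],[[0,0,-0.02],0,0],[[0,0,-0.02],0,0],[[0,0,-0.02],0,0]]'
python3 - <<'E'
from h import *
p=r.get_image("wrist");q=r.get_image("scene")
a=cv2.resize(q["color"][110:290,170:370],(400,360),interpolation=cv2.INTER_CUBIC)
o=np.zeros((480,800,3),np.uint8);o[:360,:400]=a;o[:,400:]=p['color'][:,120:520];cv2.imwrite("pics/c7.png",o[:,:,::-1])
t=r.get_image("top")
for z in(.208,.228,.238,.248):
    m=r.masks_of(t,"lid_right")[0]['pixels'].astype(np.uint8)
    c=max(cv2.findContours(m,0,1)[0],key=cv2.contourArea)[:,0]
    R=cv2.minAreaRect(np.array([ray(t,u,z)[:2]*1000 for u in c],np.float32)); print(z,np.round(R[0],1),np.round(R[1],1),R[2])
s=r.sense();print(s['time_s'],s['ft_force'],s['ft_torque'],s['grip_force'])
E
```

```text
time_s: 10.0
tcp_pos: [0.4911, -0.1998, 0.2342]
tcp_rot: [-180.0, -0.0, 78.6]
ft_force: [0.0, -0.4, -5.3]
finger_gap: 0.0109
grip_force: 60.5
0.208 [ 497. -196.] [196.  250.8] 77.08049774169922
0.228 [ 494.8 -193. ] [193.2 247.2] 77.08048248291016
0.238 [ 493.7 -191.5] [191.8 245.4] 77.08049774169922
0.248 [ 492.6 -190. ] [190.3 243.5] 77.08048248291016
10.35 [-0.71340619  0.51383938 -5.44528325] [-0.01454503 -0.04329213  0.05050361] 60.4699981212616
```

View pics/c7.png

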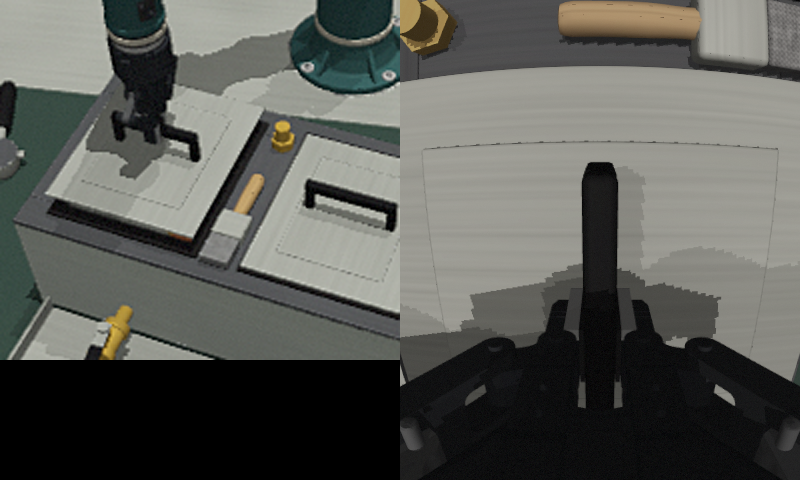

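The right lid hangs level in the fingers, clear of the bath all round. It's about 30 mm up: the TCP rose 29.6 mm and the wrist-view scale shows no real slip. The left lid is still seated, the brush and fitting are untouched.

```bash
python3 -c "
from plant import r
print(r.close_job())"
```

```text
the job is handed in; nothing more can be done
None
```

I pulled the drained (right) well's lid free and handed the job in at about 10.4 s with it held level and steady about 30 mm above its seat. The left lid is still seated; I did not touch the cocks, and no tool looked moved in the views I checked. No verdict came back.

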